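# Work the transit wedge out of the isolated breadboard

## Robot

A 6-joint arm with a two-finger parallel gripper is mounted at the origin on a cart in front of the work surface, level with it; the furniture and walls round the work are solid. World frame = base frame: x ahead of the robot, y to its left, z up, the work surface at z = 0. Lengths are in m, angles in rad, forces in N, time in s.
With the tool pointing down it reaches from about 0.25 to 0.8 m from the base axis. Payload 3.9 kg.
Tool frame: the origin (TCP) lies at the very end of the fingers, on their centre line; the grasp point (between the pads) lies 19 mm behind it; z points along the fingers, y is the line along which they close (so a half turn about z gives the same grasp; the last joint's range is limited). The gripper opens to 85 mm and grips with 20 to 120 N. Pads are 22 mm wide; open, the fingers measure 114 mm over their backs; the gripper's body (76 mm by 85 mm) begins 54 mm behind the grasp point. The pads swing forward as they close: fully open they stand 13 mm farther back than shut.
Start: joints at [1.216, 0.26, -0.138, 1.173, 0, 1.571], TCP at [0.182, 0.492, 0.231] pointing down, gripper open.
Joint ranges: [-2.78, 2.78], [-0.83, 1.72], [-1.28, 1.37], [-1.9, 2.12], [-1.57, 1.48], [-3.14, 3.14]. Speed limits (rad/s): [2.57, 2.57, 3.14, 3.14, 3.14, 3.14].

## Interface

Orientations are given as a unit quaternion [w, x, y, z].
In Python, from cell import manip, imaging, telemetry gives the robot as it stands (manip), with the cameras (imaging) and the readings (telemetry).
- The arm moves only by the shell command python3 inch.py 'ROWS' [OPENING] [FORCE]. ROWS is a JSON list of rows, 1 to 12 of them, each of 6 numbers: dx, dy, dz in m, then a rotation vector rx, ry, rz in rad; each row is the pose to reach, as a shift and turn from the pose commanded when the command began, along the tool's axes at that moment; what a row does not reach only later rows make up. A row lasts 1/12 s, in which the tool goes at most 0.0417 m and 0.125 rad, less where a joint would pass 70% of its speed; a pose out of reach is approached as far as the arm can. OPENING is the finger opening in m, set as the command begins (- or left out keeps the last). The fingers move at their own pace and stop on an object; FORCE is the grip in N (left out, the last holds). Time passes only in rows, so rows that do not move let the fingers close. It prints the time, the measured TCP pose, the force, the opening and the grip force at its end.
- telemetry.read_state(): the state, without advancing time (a new reading comes with each control period).
- imaging.read_camera(name): name is "scene" or "top" or "wrist"; returns (picture, depth): 400x640x3 uint8, red, green, blue; 400x640 float32, m along the optical axis (not along the pixel's ray), 0 where there is no reading.
- imaging.calibration(name): a dict with "fx", "fy", "cx", "cy" (pixels), "R" (3x3) and "t" (3): a world point X has camera coordinates R X + t. Camera axes: x right, y down, z forward; pixel columns grow to the right and rows downward; lengths in m; the calibration is good to about 2 mm. A picture is of the moment at which its call begins: read the wrist's pose just before it. calibration takes no time and is no camera call; for the wrist camera it gives the pose at the moment of the call.
- manip.job_done(): hands the job in; it is judged then, once.
The state is a dict: "time_s": time; "q": joint angles; "joint_velocities": joint speeds; "joint_efforts": joint torques, N m; "position": TCP position; "orientation": TCP orientation; "force": force on the tool from outside, world axes, zero at the start; "torque": the same for the moment, N m; "width": finger opening in m; "grasp_force": force on a finger pad.
Only numpy, scipy, OpenCV 4.12 (cv2) and the standard library are available. Lean on these libraries where they do the work, as an engineer would, in place of code of your own. Each camera call takes 0.05 s, during which the arm holds its last target. There are 200 camera calls.

## Task

The small spring-mounted breadboard has just been unpacked and is not bolted down; work the last transit wedge, jammed under its front edge, loose with small alternating side pulls until it slides out and the board settles on its springs. Do not drag the breadboard from its place: a straight hard pull will move it. Then lay the wedge in the steel parts tray beside the other one, leave everything else alone and let go.

Things in the scene. Friction and masses are not known exactly. Their poses are not given: they have to be found in the camera images.
- platform_base: The breadboard unit's dark steel base, 100 x 150 mm (x, y), loose on four rubber feet. The whole unit weighs about 2.4 kg and begins to slide on the table at 12 to 18 N (weight and friction vary). Origin: on the table under its middle; -x is its front, towards the robot, where the wedge sticks out; z up. Front edge at x = -50 mm.
- wedge_seat (a point): Middle of the lower wedge seat, an aluminium block on the base, 36 mm deep (base x = -50 to -14 mm), 34 mm wide; its top, at this point, lies 30 mm above the table. A matching sloped seat under the board presses on it from above (20 N at first, 8 N near the end). The wedge has room to swing 0.3 rad to either side about this point.
- overhang (a point): Lower front edge, at mid-width, of the adapter block and black cage mount that the board carries: 92 mm wide, they overhang the base's front edge by 12 mm, from 61 mm up to 139 mm above the table (the board's own front edge: 48 to 61 mm, level with the base's). A gripper gets at the wedge's tail only leaning back 25 to 45 degrees, towards the front.
- platform (a joint): How far the sprung aluminium board has come down from its raised transit height (m): 0 to 0.0005 with the wedge in. It comes down 0.08 mm for each mm the wedge is drawn and floats at about 0.0055 when the wedge is out.
- wedge: The jammed transit wedge, white plastic, 84 mm long, 24 wide, 8 thick at the tip, 14.7 at the tail (even taper), 35 g. Origin: middle of its flat underside; +x to the thin tip, in the gap. Tail sticks out 42 to 46 mm. Pulled straight it resists with over 20 N; while swung sideways about its seat, with about a third of that if drawn some 2 mm a swing; after 40 mm about 9 N even straight.
- tray: Open steel parts tray, 130 x 124 mm (x, y), held to the table by its magnetic foot. Origin: on the table under its middle. Inner floor at z = 13 mm, 3 mm walls up to z = 30 mm. There is room for the wedge on the -y half of its floor.
- wedge_b: The other, identical transit wedge, already lying in the tray in its +y half along the tray's x. Origin and axes as for the jammed wedge.
- screw_tin: Round tin of screws, 66 mm across, 27 mm high, a bystander. Origin: middle of its underside.
- hex_driver: Hex driver with a plastic handle, 213 mm long, lying on the table, a bystander. Origin: under its middle.
- goggles: Laser safety glasses, 131 x 154 x 44 mm, a bystander. Origin: under their middle.

How it is judged:
By the outcome, as a careful person would: the job done as asked, in the order asked, and still so for the second after the job is handed in, with the robot touching nothing.
It also fails if it takes over 72 s, if anything falls off the work surface, if the arm or the gripper's body presses on something with over 40 N, if the wrist force passes 120 N, or if a joint passes its speed limit or range.

## Working session

There is one attempt and no reset: what is moved stays moved. The work goes in short steps, Python scripts to look and compute and a shell command to move; the robot and the scene stay as the last step left them, time stands still between calls to the robot, and variables do not carry over. Pictures are saved under pics/ and viewed, at most 13 in all, crops included, and the job is handed in when it is done.

```bash
ls; mkdir -p pics; python3 - <<'E'
from cell import manip, imaging, telemetry
import cv2,numpy as np
s=telemetry.read_state();print(s)
for n in("scene","top"):
    p,d=imaging.read_camera(n);c=imaging.calibration(n)
    cv2.imwrite(f"pics/{n}0.png",p[:,:,::-1]);np.savez(f"pics/{n}0.npz",p=p,d=d,**c)
    print(n,c)
E
```

```text
cell.py
inch.py
pics
{'time_s': 0.0, 'q': array([ 1.21600256e+00,  2.60650109e-01, -1.39374412e-01,  1.17267593e+00,
       -1.24994710e-05,  1.57084622e+00]), 'joint_velocities': array([-0.00030532,  0.00143786,  0.00058517, -0.00084348, -0.00043899,
       -0.00074787]), 'joint_efforts': array([ 9.49087917e-04, -4.05680895e+01,  2.53921723e+01,  1.88285258e-02,
        1.31938114e-04,  1.36586755e-05]), 'position': array([0.18215339, 0.4916696 , 0.23048064]), 'orientation': array([-1.61833411e-04,  1.76492380e-01,  9.84301546e-01, -9.38228051e-04]), 'force': array([ 0.29142351, -0.10583141, -0.53249204]), 'torque': array([-0.00971681, -0.00715936,  0.0256873 ]), 'grasp_force': 0.0, 'width': 0.08532420722470813}
scene {'fx': 433.6476404115943, 'fy': 433.6476404115943, 'cx': 325.32871587806665, 'cy': 201.0663510208033, 'R': array([[ 8.54208448e-01, -5.19930124e-01, -7.70168632e-04],
       [-2.30691768e-01, -3.77681941e-01, -8.96737230e-01],
       [ 4.65949821e-01,  7.66178189e-01, -4.42562704e-01]]), 't': array([-0.50240264,  0.12663518,  1.48748079])}
top {'fx': 438.4994216497471, 'fy': 438.4994216497471, 'cx': 318.1819487516381, 'cy': 201.88959523122836, 'R': array([[-0.00908917, -0.99969002,  0.02317865],
       [-0.9943947 ,  0.00659432, -0.10552582],
       [ 0.10534026, -0.02400787, -0.99414639]]), 't': array([-0.17723925,  0.49572098,  1.27820649])}
```

View pics/scene0.png

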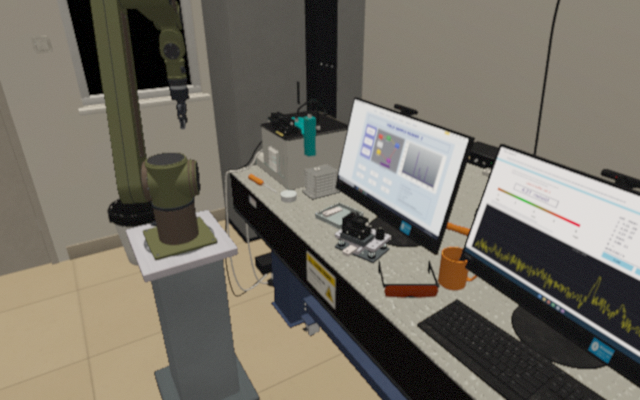

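View pics/top0.png

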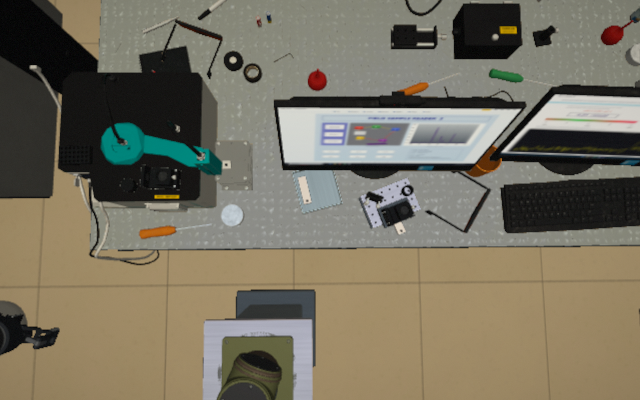

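The board is at about (393,206) in the top view with the white wedge tail at (399,228). The tray is at (317,190) with wedge_b at (305,190), and the tin at (232,215). I'll enlarge both views next.

```bash
cat > h.py <<'E'
import numpy as np,cv2
def load(n): 
    z=np.load(f"pics/{n}.npz"); return z
def ray(c,u,v):
    R,t=np.array(c["R"]),np.array(c["t"])
    d=np.array([(u-c["cx"])/c["fx"],(v-c["cy"])/c["fy"],1.0])
    return -R.T@t, R.T@d
def atz(c,u,v,z):
    o,d=ray(c,u,v); return o+d*(z-o[2])/d[2]
def proj(c,X):
    p=np.array(c["R"])@np.array(X)+np.array(c["t"]); return np.array([c["fx"]*p[0]/p[2]+c["cx"],c["fy"]*p[1]/p[2]+c["cy"]])
def tri(*obs):
    A=np.zeros((3,3));b=np.zeros(3)
    for c,u,v in obs:
        o,d=ray(c,u,v);d=d/np.linalg.norm(d);P=np.eye(3)-np.outer(d,d);A+=P;b+=P@o
    X=np.linalg.solve(A,b);return X,[np.round(proj(c,X)-[u,v],2) for c,u,v in obs]
E
python3 - <<'E'
from h import *
t=load("top0");s=load("scene0")
a=cv2.resize(t["p"][160:245,285:435,::-1],None,fx=5.3,fy=5.3,interpolation=cv2.INTER_CUBIC)[:450]
cv2.imwrite("pics/topc.png",a)
for uv in [(399,228),(393,206),(317,190),(305,190),(232,215)]: print(uv,atz(t,*uv,0.02).round(3), t["d"][uv[1],uv[0]])
E
```

```text
(399, 228) [ 0.415 -0.423  0.02 ] 1.2900231
(393, 206) [ 0.481 -0.406  0.02 ] 1.2261438
(317, 190) [ 0.531 -0.178  0.02 ] 1.3278593
(305, 190) [ 0.531 -0.142  0.02 ] 1.3141325
(232, 215) [0.458 0.076 0.02 ] 1.2961282
```

View pics/topc.png

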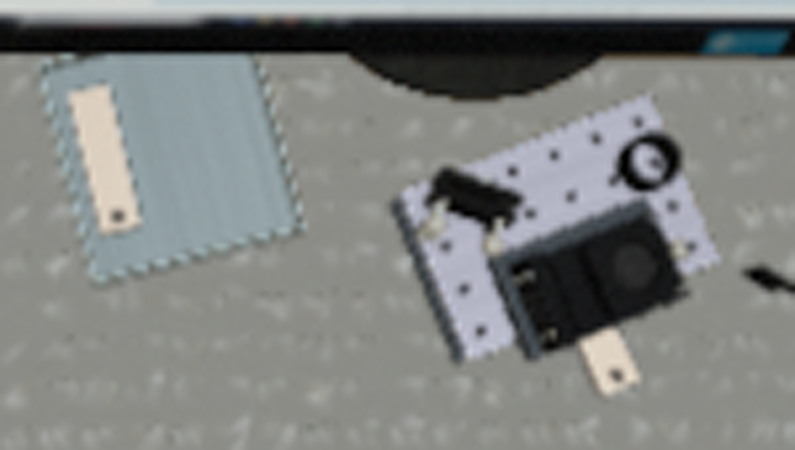

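```bash
cat >> h.py <<'E'
from scipy.spatial.transform import Rotation as Ro
def cur(s): 
    w,x,y,z=s["orientation"]; return np.array(s["position"]),Ro.from_quat([x,y,z,w]).as_matrix()
def tool(az,lean):  # z down + forward along azimuth, y = -lateral
    xb=np.array([np.cos(az),np.sin(az),0]);zb=np.array([0,0,1.])
    z=np.sin(lean)*xb-np.cos(lean)*zb;x=np.cos(lean)*xb+np.sin(lean)*zb
    return np.column_stack([x,np.cross(z,x),z])
def delta(p0,R0,p1,R1):
    return np.r_[R0.T@(np.array(p1)-p0),Ro.from_matrix(R0.T@R1).as_rotvec()].round(4)
E
python3 - <<'E'
from cell import manip, imaging, telemetry
from h import *
t=load("top0");s=telemetry.read_state();p,R=cur(s)
c=imaging.calibration("wrist");Rc,tc=np.array(c["R"]),np.array(c["t"])
print("cam in tool",R.T@(-Rc.T@tc-p),"\n",(Rc@R).round(3),c["fx"],c["cx"],c["cy"])
tail=atz(t,285+620/5.3,160+389/5.3,.044);print("tail",tail)
f=lambda x,y,z:atz(t,285+x/5.3,160+y/5.3,z)
print("tail corners",f(600,398,.044),f(640,380,.044),"side",f(580,342,.04),f(615,328,.04))
print("board L edge",f(460,360,.061),f(395,205,.061)); 
az=.39;T=tool(az,np.radians(40))
g=tail+np.array([np.cos(az),np.sin(az),0])*.012;g[2]=.037
mid=np.array([.36,.10,.30]);Rm=tool(0.05,0)
print("to mid",delta(p,R,mid,Rm),np.linalg.norm(delta(p,R,mid,Rm)[3:]))
tcp=g+T[:,2]*.019; pre=tcp-T[:,2]*.13+np.array([0,0,.03])
print("tcp",tcp,"pre",pre,delta(mid,Rm,pre,T),np.linalg.norm(delta(mid,Rm,pre,T)[3:]))
E
```

```text
cam in tool [ 0.0744151  -0.00033318 -0.14220711] 
 [[ 0.     1.    -0.001]
 [-0.955 -0.    -0.296]
 [-0.296  0.001  0.955]] 333.086233800677 322.6174795852322 193.7439993353988
tail [ 0.39805599 -0.425848    0.044     ]
tail corners [ 0.3931798  -0.41458487  0.044     ] [ 0.40293814 -0.43712488  0.044     ] side [ 0.42445933 -0.40511843  0.04      ] [ 0.43210157 -0.42490659  0.04      ]
board L edge [ 0.4140395  -0.33486577  0.061     ] [ 0.49945134 -0.30090498  0.061     ]
to mid [-3.0290e-01 -3.0570e-01 -6.8900e-02 -5.0000e-04  2.5000e-03  2.7368e+00] 2.736801187518012
tcp [ 0.42045078 -0.41664252  0.02244516] pre [ 0.34316317 -0.44841197  0.15203093] [-0.0442  0.5469  0.148   0.1187  0.6913 -0.326 ] 0.7734735806735742
```

```bash
R='[-0.303,-0.306,-0.069,0,0,1.45]'; python3 inch.py '[[-0.303,-0.306,-0.069,0,0,1.45],[-0.303,-0.306,-0.069,0,0,1.45],[-0.303,-0.306,-0.069,0,0,1.45],[-0.303,-0.306,-0.069,0,0,1.45],[-0.303,-0.306,-0.069,0,0,1.45],[-0.303,-0.306,-0.069,0,0,1.45],[-0.303,-0.306,-0.069,0,0,1.45],[-0.303,-0.306,-0.069,0,0,1.45],[-0.303,-0.306,-0.069,0,0,1.45],[-0.303,-0.306,-0.069,0,0,1.45],[-0.303,-0.306,-0.069,0,0,1.45],[-0.303,-0.306,-0.069,0,0,1.45]]' 0.045 30
cat > go.py <<'E'
import sys,json
from cell import manip, imaging, telemetry
from h import *
s=telemetry.read_state();p,R=cur(s)
a=[float(v) for v in sys.argv[1:6]] # x y z az leandeg
d=delta(p,R,a[:3],tool(a[3],np.radians(a[4])));print(d.tolist(),"rows",max(np.linalg.norm(d[:3])/.0417,np.linalg.norm(d[3:])/.125).round(1))
E
python3 go.py .343 -.448 .152 .39 40
```

```text
time_s: 1.1
position: [0.3617, 0.0969, 0.3008]
orientation: [0.001, 0.788, 0.615, 0.0]
force: [0.4, 1.4, -0.3]
width: 0.0452
grasp_force: 0.0
[-0.533, 0.114, 0.1494, -0.324, 0.6454, 0.8966] rows 13.6
```

```bash
python3 inch.py '[[-0.533,0.114,0.15,-0.324,0.645,0.897],[-0.533,0.114,0.15,-0.324,0.645,0.897],[-0.533,0.114,0.15,-0.324,0.645,0.897],[-0.533,0.114,0.15,-0.324,0.645,0.897],[-0.533,0.114,0.15,-0.324,0.645,0.897],[-0.533,0.114,0.15,-0.324,0.645,0.897],[-0.533,0.114,0.15,-0.324,0.645,0.897],[-0.533,0.114,0.15,-0.324,0.645,0.897],[-0.533,0.114,0.15,-0.324,0.645,0.897],[-0.533,0.114,0.15,-0.324,0.645,0.897],[-0.533,0.114,0.15,-0.324,0.645,0.897],[-0.533,0.114,0.15,-0.324,0.645,0.897]]'
cat > shot.py <<'E'
import sys
from cell import manip, imaging, telemetry
from h import *
n=sys.argv[1];cam=sys.argv[2] if len(sys.argv)>2 else "wrist"
c=imaging.calibration(cam);p,d=imaging.read_camera(cam)
cv2.imwrite(f"pics/{n}.png",p[:,:,::-1]);np.savez(f"pics/{n}.npz",p=p,d=d,**c)
E
python3 go.py .343 -.448 .152 .39 40; python3 shot.py w1
```

```text
time_s: 2.1
position: [0.3479, -0.3509, 0.1745]
orientation: [-0.07, 0.922, 0.185, 0.334]
force: [0.9, -0.2, 0.1]
width: 0.045
grasp_force: 0.0
[-0.0464, 0.0877, -0.0101, -0.0086, 0.0013, 0.0026] rows 2.4
```

View pics/w1.png

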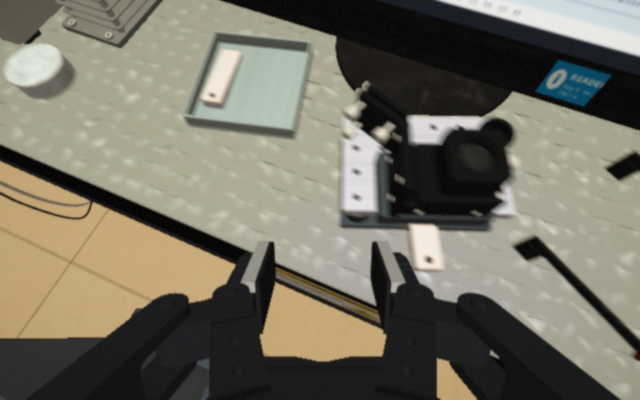

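The wrist view shows the wedge tail at about (426,248) under the cage mount, the tray at (250,85) with wedge_b in its left half. I'll finish the move and shoot from a second place.

```bash
python3 inch.py '[[-0.046,0.088,-0.01,-0.009,0.001,0.003],[-0.046,0.088,-0.01,-0.009,0.001,0.003],[-0.046,0.088,-0.01,-0.009,0.001,0.003],[-0.046,0.088,-0.01,-0.009,0.001,0.003]]'
python3 shot.py w2; python3 - <<'E'
from h import *
a=load("w1")["p"][210:285,390:460,::-1];b=load("w2")["p"]
cv2.imwrite("pics/w2.png",b[:,:,::-1])
E
```

```text
time_s: 2.48
position: [0.3459, -0.451, 0.1526]
orientation: [-0.064, 0.922, 0.183, 0.335]
force: [0.3, -0.2, -0.1]
width: 0.0449
grasp_force: 0.0
```

View pics/w2.png

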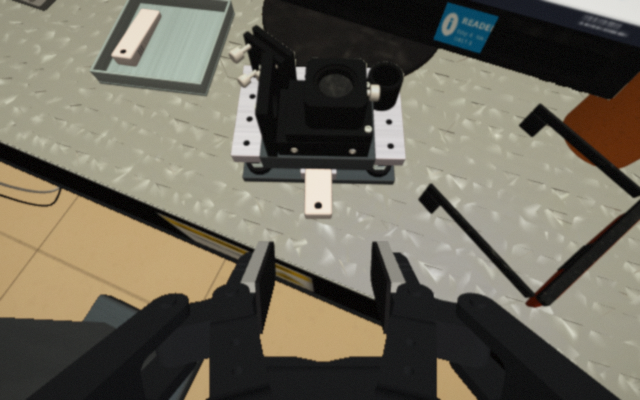

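The wedge tail is now at about (318,193), its end corners near (305,216) and (331,214). It lines up with the image's vertical. I'll enlarge both views and compare with the depth.

```bash
python3 - <<'E'
from h import *
w1=load("w1");w2=load("w2")
a=w1["p"][205:285,385:455,::-1];b=w2["p"][155:235,280:350,::-1]
cv2.imwrite("pics/c12.png",cv2.resize(np.hstack([a,b]),None,fx=5.6,fy=5.6,interpolation=cv2.INTER_CUBIC))
for w,(r0,r1,c0,c1) in((w1,(220,285,385,455)),(w2,(160,235,280,350))):
    P=w["p"][r0:r1,c0:c1].astype(int);m=(P.min(2)>170)&(P[...,0]-P[...,2]>8)
    m=cv2.morphologyEx(m.astype(np.uint8),cv2.MORPH_OPEN,np.ones((3,3)))
    v,u=np.nonzero(m);u=u+c0;v=v+r0;d=w["d"][v,u]
    print(len(u),cv2.boxPoints(cv2.minAreaRect(np.c_[u,v].astype(np.float32))).round(1).tolist())
    X=np.c_[(u-w["cx"])/w["fx"]*d,(v-w["cy"])/w["fy"]*d,d];X=(X-w["t"])@w["R"]
    X=X[(X[:,2]>.025)&(X[:,2]<.06)];r=cv2.minAreaRect((X[:,:2]*1000).astype(np.float32))
    print(len(X),"z",np.percentile(X[:,2],[5,50,95]).round(4),r,cv2.boxPoints(r).round(1).tolist())
E
```

```text
1195 [[385.0, 225.0], [446.0, 225.0], [446.0, 269.0], [385.0, 269.0]]
963 z [0.0409 0.0427 0.0445] ((418.6547546386719, -419.48797607421875), (39.152565002441406, 21.87350845336914), 22.10831642150879) [[396.3999938964844, -416.70001220703125], [404.6000061035156, -437.0], [440.8999938964844, -422.29998779296875], [432.70001220703125, -402.0]]
1210 [[298.29998779296875, 230.6999969482422], [305.29998779296875, 167.3000030517578], [353.20001220703125, 172.60000610351562], [346.1000061035156, 236.0]]
1106 z [0.0407 0.0426 0.0444] ((422.8212585449219, -415.9958190917969), (48.31320571899414, 23.027076721191406), 23.873605728149414) [[396.1000061035156, -415.20001220703125], [405.3999938964844, -436.29998779296875], [449.6000061035156, -416.70001220703125], [440.29998779296875, -395.70001220703125]]
```

View pics/c12.png

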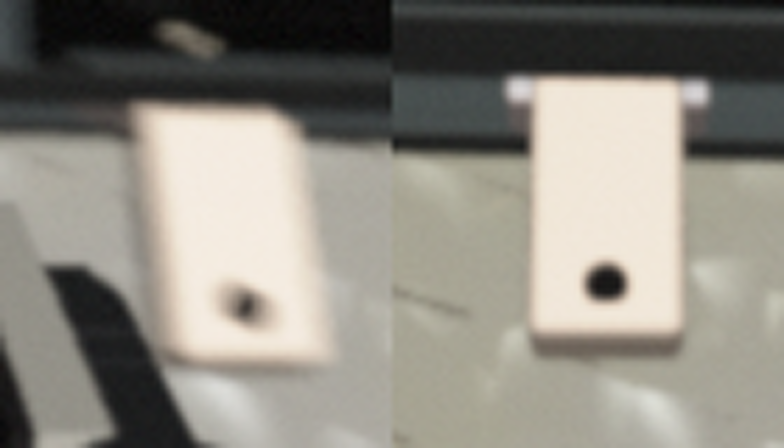

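```bash
python3 - <<'E'
from h import *
w1=load("w1");w2=load("w2");t=load("top0")
for n,o in (("L",[(w2,304.6,214.5),(w1,416.3,268.4),(t,285+600/5.3,160+398/5.3)]),("R",[(w2,332,214.3),(w1,444.5,269.3),(t,285+640/5.3,160+380/5.3)])):
    print(n,tri(*o),"w2t",tri(o[0],o[2])[0])
L=atz(w2,304.6,214.5,.0447);Rr=atz(w2,332,214.3,.0447);F=atz(w2,305.2,169.6,.041);G=atz(w2,332,169.3,.041)
print("w2@z",L,Rr,np.linalg.norm(L-Rr),F,G)
d=(F+G-L-Rr)/2;print("len",np.linalg.norm(d),"az",np.arctan2(d[1],d[0]),"perp az",np.arctan2((L-Rr)[1],(L-Rr)[0])-np.pi/2)
# hole, base front edge at ~ z? tray corners
# base left/right front corners (243,166)-(395,183?) top edge of base
E
```

```text
L (array([ 0.39399824, -0.41573786,  0.04814093]), [array([-0.71,  0.08]), array([-1.95,  0.14]), array([ 0.67, -0.33])]) w2t [ 0.39413476 -0.41506165  0.0452242 ]
R (array([ 0.40261428, -0.43733775,  0.04992352]), [array([-0.04, -0.08]), array([-1.76, -0.67]), array([0.53, 0.03])]) w2t [ 0.40317595 -0.43678985  0.04698707]
w2@z [ 0.39532969 -0.41562931  0.0447    ] [ 0.40431449 -0.43686413  0.0447    ] 0.02305741030890348 [ 0.43592222 -0.39829536  0.041     ] [ 0.44547643 -0.42053536  0.041     ]
len 0.04436139061717012 az 0.3905978042103239 perp az 0.4002744497893782
```

```bash
python3 - <<'E'
from h import *
az=.395;xb=np.array([np.cos(az),np.sin(az),0]);T=tool(az,np.radians(40))
tail=np.array([.3992,-.4262,.0447]);g=tail+.014*xb;g[2]=.037
tcp=g+.019*T[:,2];print("tcp",tcp.round(4),"pre",(tcp-.06*T[:,2]).round(4),"seat",tail+.062*xb)
E
python3 go.py .3854 -.4316 .0684 .395 40
```

```text
tcp [ 0.4234 -0.4161  0.0224] pre [ 0.3878 -0.431   0.0684] seat [ 0.45642579 -0.40234189  0.0447    ]
[-0.0215, -0.0004, 0.0925, 0.0035, 0.0006, -0.0012] rows 2.3
```

```bash
python3 inch.py '[[-0.0197,-0.0005,0.04,0.0035,0,-0.001],[-0.0197,-0.0005,0.075,0.0035,0,-0.001],[-0.0197,-0.0005,0.094,0.0035,0,-0.001],[-0.0197,-0.0005,0.094,0.0035,0,-0.001],[-0.0197,-0.0005,0.11,0.0035,0,-0.001],[-0.0197,-0.0005,0.125,0.0035,0,-0.001],[-0.0197,-0.0005,0.14,0.0035,0,-0.001],[-0.0197,-0.0005,0.154,0.0035,0,-0.001],[-0.0197,-0.0005,0.154,0.0035,0,-0.001],[-0.0197,-0.0005,0.154,0.0035,0,-0.001]]'; python3 go.py .4234 -.4161 .0224 .395 40; python3 shot.py w3;python3 - <<'E'
from h import *
cv2.imwrite("pics/w3c.png",cv2.resize(load("w3")["p"][130:330,200:440,::-1],None,fx=2.8,fy=2.8))
E
```

```text
time_s: 3.37
position: [0.4233, -0.4136, 0.0244]
orientation: [-0.067, 0.921, 0.186, 0.335]
force: [0.4, 1.0, 1.1]
width: 0.0454
grasp_force: 0.0
[-0.0019, 0.0024, 0.001, -0.0011, 0.0006, 0.002] rows 0.1
```

View pics/w3c.png

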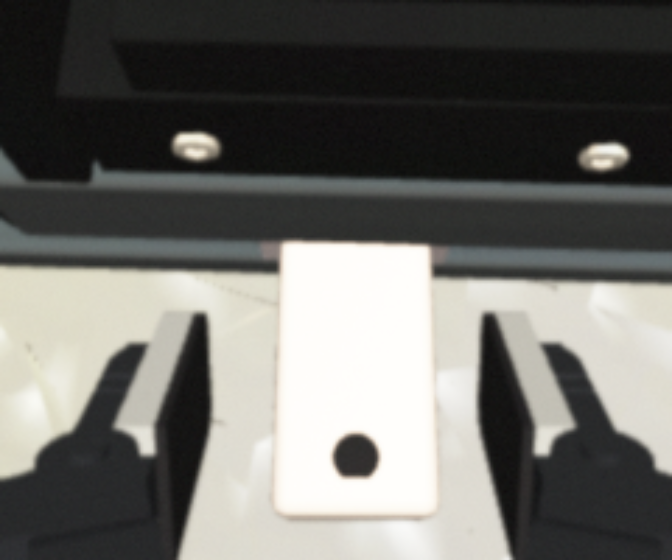

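The fingers straddle the tail. Their mid is at about 345 in the crop against 357 for the wedge, about 2 mm off, so I'll shift by that and close.

```bash
python3 inch.py '[[-0.0019,0.0022,0.001,0,0,0.002],[-0.0019,0.0022,0.001,0,0,0.002],[-0.0019,0.0022,0.001,0,0,0.002],[-0.0019,0.0022,0.001,0,0,0.002]]'; python3 inch.py '[[0,0,0,0,0,0],[0,0,0,0,0,0],[0,0,0,0,0,0],[0,0,0,0,0,0],[0,0,0,0,0,0],[0,0,0,0,0,0]]' 0.015 60; python3 go.py .4234 -.4161 .0224 .395 40
```

```text
time_s: 3.75
position: [0.4234, -0.4177, 0.0221]
orientation: [-0.067, 0.922, 0.184, 0.335]
force: [0.1, -0.4, -1.5]
width: 0.045
grasp_force: 0.0
time_s: 4.25
position: [0.423, -0.4166, 0.0218]
orientation: [-0.067, 0.922, 0.184, 0.335]
force: [-6.3, 0.0, 5.5]
width: 0.023
grasp_force: 58.6
[0.0008, -0.0003, -0.0001, -0.0004, 0.0006, -0.0014] rows 0.0
```

```bash
cat > sw.py <<'E'
import numpy as np,sys
L=float(sys.argv[1]);tot=float(sys.argv[2]);A=float(sys.argv[3]) # mm, mm, rad
th=A*np.array([.5,1,.5,0,-.5,-1,-.5,0,.5,1,.5,0]);s=tot*np.array([.08,.14,.24,.36,.44,.48,.58,.68,.78,.83,.93,1])
x=L-(L+s)*np.cos(th);y=-(L+s)*np.sin(th);c,k=np.cos(np.radians(40)),np.sin(np.radians(40))
print("["+",".join("[%.4f,%.4f,%.4f,%.3f,0,%.3f]"%(c*a/1e3,-b/1e3,k*a/1e3,k*t,-c*t) for a,b,t in zip(x,y,th))+"]")
E
python3 sw.py 36 4 .15
```

```text
[[-0.0002,0.0027,-0.0001,0.048,0,-0.057],[-0.0001,0.0055,-0.0001,0.096,0,-0.115],[-0.0007,0.0028,-0.0006,0.048,0,-0.057],[-0.0011,0.0000,-0.0009,0.000,0,-0.000],[-0.0013,-0.0028,-0.0011,-0.048,0,0.057],[-0.0011,-0.0057,-0.0010,-0.096,0,0.115],[-0.0017,-0.0029,-0.0014,-0.048,0,0.057],[-0.0021,0.0000,-0.0017,0.000,0,-0.000],[-0.0023,0.0029,-0.0019,0.048,0,-0.057],[-0.0022,0.0059,-0.0019,0.096,0,-0.115],[-0.0028,0.0030,-0.0023,0.048,0,-0.057],[-0.0031,0.0000,-0.0026,0.000,0,-0.000]]
```

```bash
python3 inch.py '[[-0.0002,0.0027,-0.0001,0.048,0,-0.057],[-0.0001,0.0055,-0.0001,0.096,0,-0.115],[-0.0007,0.0028,-0.0006,0.048,0,-0.057],[-0.0011,0,-0.0009,0,0,0],[-0.0013,-0.0028,-0.0011,-0.048,0,0.057],[-0.0011,-0.0057,-0.0010,-0.096,0,0.115],[-0.0017,-0.0029,-0.0014,-0.048,0,0.057],[-0.0021,0,-0.0017,0,0,0],[-0.0023,0.0029,-0.0019,0.048,0,-0.057],[-0.0022,0.0059,-0.0019,0.096,0,-0.115],[-0.0028,0.0030,-0.0023,0.048,0,-0.057],[-0.0031,0,-0.0026,0,0,0]]'
python3 shot.py w4; python3 - <<'E'
from h import *
from cell import manip, imaging, telemetry
s=telemetry.read_state();az=.395;B=tool(az,0);f=s["force"];print("force board x,y,z",f@B[:,0],-f@B[:,1],f[2],"torque",s["torque"])
a=load("w3");b=load("w4")
cv2.imwrite("pics/w4c.png",cv2.resize(np.hstack([a["p"][100:330,200:430,::-1],b["p"][100:330,200:430,::-1]]),None,fx=1.7,fy=1.7))
E
```

```text
time_s: 5.25
position: [0.421, -0.4195, 0.0216]
orientation: [-0.068, 0.921, 0.183, 0.336]
force: [3.7, -0.0, -1.9]
width: 0.023
grasp_force: 60.4
force board x,y,z 5.619537391305387 -5.430570162443511 -2.9566836577747537 torque [-0.90432788  0.18750166 -1.21407829]
```

View pics/w4c.png

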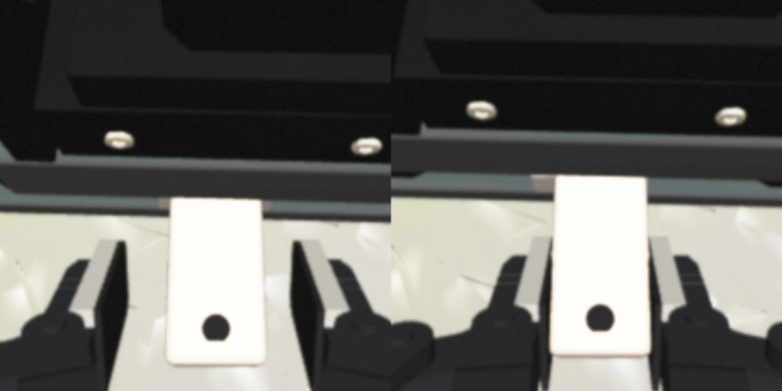

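The wedge has started out, but it sits a little to the right (the left seat lip now shows about 6 mm). I'll check numerically whether the board has moved, using the two front screws.

```bash
cat > bd.py <<'E'
import sys
from h import *
def lm(w,X0,win=14):
    # find screw blob centroid near projection of X0, return world by depth
    u0,v0=proj(w,X0).round().astype(int)
    P=w["p"][v0-win:v0+win,u0-win:u0+win].min(2).astype(np.uint8)
    n,l,st,ce=cv2.connectedComponentsWithStats((P>110).astype(np.uint8))
    k=[i for i in range(1,n) if 15<st[i,4]<200]
    if not k: return None
    k=min(k,key=lambda i:np.hypot(*(ce[i]-win))); u,v=ce[k]+[u0-win,v0-win]
    d=np.median(w["d"][int(v)-1:int(v)+2,int(u)-1:int(u)+2]);
    return u,v,d
def w3d(w,u,v,d): 
    return (np.array([(u-w["cx"])/w["fx"]*d,(v-w["cy"])/w["fy"]*d,d])-w["t"])@w["R"]
S=[]
a=load("w3")
for u,v in((270,182.4),(415.9,185.9)):
    d=np.median(a["d"][int(v)-1:int(v)+2,int(u)-1:int(u)+2]);X=w3d(a,u,v,d);r=lm(a,X);S.append(w3d(a,*r))
if __name__=="__main__":
    for n in sys.argv[1:]:
        w=load(n)
        for X in S:
            r=lm(w,X); print(n,X.round(4), None if r is None else ((w3d(w,*r)-X)*1000).round(1), None if r is None else (atz(w,r[0],r[1],X[2])-X)[:2].round(4)*1000)
E
python3 bd.py w2 w4; python3 shot.py top1 top; python3 - <<'E'
from h import *
a=load("top0")["p"];b=load("top1")["p"]
cv2.imwrite("pics/t1.png",cv2.resize(np.vstack([a[180:245,340:440,::-1],b[180:245,340:440,::-1]]),None,fx=4.4,fy=4.4))
# patches: rear part of the board
for (r0,r1,c0,c1) in((183,205,360,385),(180,205,395,422)):
    T=a[r0:r1,c0:c1];r=cv2.matchTemplate(b[r0-4:r1+4,c0-4:c1+4],T,cv2.TM_CCOEFF_NORMED);print(cv2.minMaxLoc(r))
E
```

```text
w2 [ 0.4255 -0.3964  0.0914] None None
w2 [ 0.441  -0.437   0.0918] None None
w4 [ 0.4255 -0.3964  0.0914] [ 0.   0.1 -0.1] [-0.   0.1]
w4 [ 0.441  -0.437   0.0918] [ 0.2  0.  -0.8] [-0.3  0. ]
(-0.1100979819893837, 0.9989267587661743, (0, 8), (4, 4))
(0.07157360762357712, 0.9982208013534546, (0, 0), (4, 4))
```

The board has not moved (≤0.3 mm). I'll continue with the phases reversed.

```bash
python3 sw.py 40 5.5 -.15
```

```text
[[-0.0002,-0.0030,-0.0002,-0.048,0,0.057],[-0.0002,-0.0061,-0.0002,-0.096,0,0.115],[-0.0009,-0.0031,-0.0008,-0.048,0,0.057],[-0.0015,-0.0000,-0.0013,-0.000,0,0.000],[-0.0018,0.0032,-0.0015,0.048,0,-0.057],[-0.0017,0.0064,-0.0014,0.096,0,-0.115],[-0.0024,0.0032,-0.0020,0.048,0,-0.057],[-0.0029,-0.0000,-0.0024,-0.000,0,0.000],[-0.0032,-0.0033,-0.0027,-0.048,0,0.057],[-0.0031,-0.0067,-0.0026,-0.096,0,0.115],[-0.0038,-0.0034,-0.0032,-0.048,0,0.057],[-0.0042,-0.0000,-0.0035,-0.000,0,0.000]]
```

```bash
python3 inch.py '[[-0.0002,-0.0030,-0.0002,-0.048,0,0.057],[-0.0002,-0.0061,-0.0002,-0.096,0,0.115],[-0.0009,-0.0031,-0.0008,-0.048,0,0.057],[-0.0015,0,-0.0013,0,0,0],[-0.0018,0.0032,-0.0015,0.048,0,-0.057],[-0.0017,0.0064,-0.0014,0.096,0,-0.115],[-0.0024,0.0032,-0.0020,0.048,0,-0.057],[-0.0029,0,-0.0024,0,0,0],[-0.0032,-0.0033,-0.0027,-0.048,0,0.057],[-0.0031,-0.0067,-0.0026,-0.096,0,0.115],[-0.0038,-0.0034,-0.0032,-0.048,0,0.057],[-0.0042,0,-0.0035,0,0,0]]'
cat > chk.py <<'E'
import sys,subprocess
from h import *
from cell import manip, imaging, telemetry
s=telemetry.read_state();B=tool(.395,0);f=s["force"];d=s["position"]-[.423,-.4166,.0218];T=cur(s)[1]
print("F xyz",(f@B[:,0]).round(1),(-f@B[:,1]).round(1),f[2].round(1),"moved xyz",(d@B[:,0]*1e3).round(1),(-d@B[:,1]*1e3).round(1),(d[2]*1e3).round(1),"yaw",(np.arctan2(T[1,2],T[0,2])-.395).round(3),"t",s["time_s"])
E
python3 chk.py; python3 shot.py w5; python3 bd.py w5; python3 sw.py 44 6.5 .15
```

```text
time_s: 6.35
position: [0.4134, -0.4169, 0.0215]
orientation: [-0.069, 0.921, 0.186, 0.335]
force: [1.3, 4.1, -3.2]
width: 0.0229
grasp_force: 61.5
F xyz 2.8 3.3 -3.2 moved xyz -9.0 3.4 -0.3 yaw 0.007 t 6.35
w5 [ 0.4255 -0.3964  0.0914] [-0.1  1.7 -1.3] [-0.7  1.1]
w5 [ 0.441  -0.437   0.0918] [-0.3  1.4 -1. ] [-1.   1.4]
[[-0.0003,0.0033,-0.0003,0.048,0,-0.057],[-0.0003,0.0067,-0.0003,0.096,0,-0.115],[-0.0011,0.0034,-0.0009,0.048,0,-0.057],[-0.0018,0.0000,-0.0015,0.000,0,-0.000],[-0.0021,-0.0035,-0.0018,-0.048,0,0.057],[-0.0020,-0.0070,-0.0017,-0.096,0,0.115],[-0.0028,-0.0036,-0.0023,-0.048,0,0.057],[-0.0034,0.0000,-0.0028,0.000,0,-0.000],[-0.0038,0.0037,-0.0032,0.048,0,-0.057],[-0.0037,0.0074,-0.0031,0.096,0,-0.115],[-0.0045,0.0037,-0.0038,0.048,0,-0.057],[-0.0050,0.0000,-0.0042,0.000,0,-0.000]]
```

```bash
python3 chk.py; python3 shot.py w6; python3 bd.py w6
```

```text
F xyz -3.6 10.9 4.6 moved xyz -9.2 1.3 -0.7 yaw 0.012 t 6.4
w6 [ 0.4255 -0.3964  0.0914] [-0.1  1.6 -1. ] [-0.6  1.1]
w6 [ 0.441  -0.437   0.0918] [-0.5  1.3 -1. ] [-1.1  1.3]
```

```bash
python3 chk.py; python3 shot.py top2 top; python3 - <<'E'
from h import *
g=lambda n:cv2.cvtColor(load(n)["p"],cv2.COLOR_RGB2GRAY).astype(np.float32)
a=g("top0")
for n in("top1","top2"):
    b=g(n)
    for (r0,r1,c0,c1) in((181,208,358,385),(180,208,388,424),(170,215,290,340)):
        M=np.eye(2,3,dtype=np.float32)
        cc,M=cv2.findTransformECC(a[r0:r1,c0:c1],b[r0:r1,c0:c1],M,cv2.MOTION_TRANSLATION,(3,200,1e-6),None,1)
        print(n,(r0,c0),"px",M[:,2].round(3),"mm x,y",(-M[1,2]*2.8).round(2),(-M[0,2]*2.8).round(2),round(cc,4))
E
```

```text
F xyz -5.5 7.9 7.9 moved xyz -9.1 1.6 -0.8 yaw 0.009 t 6.45
top1 (181, 358) px [-0.024  0.018] mm x,y -0.05 0.07 0.9988
top1 (180, 388) px [-0.045  0.047] mm x,y -0.13 0.13 0.9986
top1 (170, 290) px [ 0.017 -0.008] mm x,y 0.02 -0.05 0.9988
top2 (181, 358) px [-0.351  0.028] mm x,y -0.08 0.98 0.9666
top2 (180, 388) px [-0.349  0.246] mm x,y -0.69 0.98 0.9652
top2 (170, 290) px [ 0.02  -0.005] mm x,y 0.01 -0.06 0.9989
```

The board has shifted about 1 mm sideways, because the arm lags at that swing speed and pushes sideways. I'll slow the swings, make them smaller, and ease off along the tool's z axis.

```bash
cat > sw2.py <<'E'
import numpy as np,sys
L,tot,A,ez=map(float,sys.argv[1:5])
th=A*np.array([1,2,3,2,1,0,-1,-2,-3,-2,-1,0])/3;s=tot*np.array([.1,.2,.25,.35,.45,.55,.65,.75,.78,.88,.96,1])
x=L-(L+s)*np.cos(th);y=-(L+s)*np.sin(th);c,k=np.cos(np.radians(40)),np.sin(np.radians(40))
print("["+",".join("[%.4f,%.4f,%.4f,%.3f,0,%.3f]"%(c*a/1e3,-b/1e3,k*a/1e3+ez/1e3,k*t,-c*t) for a,b,t in zip(x,y,th))+"]")
E
python3 sw2.py 46 3.5 .1 -0.8
```

```text
[[-0.0002,0.0015,-0.0010,0.021,0,-0.026],[-0.0005,0.0031,-0.0012,0.043,0,-0.051],[-0.0005,0.0047,-0.0012,0.064,0,-0.077],[-0.0009,0.0031,-0.0015,0.043,0,-0.051],[-0.0012,0.0016,-0.0018,0.021,0,-0.026],[-0.0015,0.0000,-0.0020,0.000,0,-0.000],[-0.0017,-0.0016,-0.0022,-0.021,0,0.026],[-0.0019,-0.0032,-0.0024,-0.043,0,0.051],[-0.0019,-0.0049,-0.0024,-0.064,0,0.077],[-0.0023,-0.0033,-0.0027,-0.043,0,0.051],[-0.0026,-0.0016,-0.0029,-0.021,0,0.026],[-0.0027,0.0000,-0.0030,0.000,0,-0.000]]
```

```bash
cat > tp.py <<'E'
import sys
from h import *
from cell import manip, imaging, telemetry
p,d=imaging.read_camera("top")
np.savez(f"pics/tt.npz",p=p,d=d);g=lambda p:cv2.cvtColor(p,cv2.COLOR_RGB2GRAY).astype(np.float32)
a=g(load("top0")["p"]);b=g(p)
for (r0,r1,c0,c1) in((181,208,358,385),(180,208,388,424)):
    M=np.eye(2,3,dtype=np.float32);cc,M=cv2.findTransformECC(a[r0:r1,c0:c1],b[r0:r1,c0:c1],M,cv2.MOTION_TRANSLATION,(3,200,1e-6),None,1)
    print("top mm x,y",(-M[1,2]*2.8).round(2),(-M[0,2]*2.8).round(2),round(cc,3))
E
python3 inch.py '[[-0.0002,0.0015,-0.0010,0.021,0,-0.026],[-0.0005,0.0031,-0.0012,0.043,0,-0.051],[-0.0005,0.0047,-0.0012,0.064,0,-0.077]]' >/dev/null; python3 chk.py
python3 inch.py '[[-0.0004,-0.0016,-0.0003,-0.021,0,0.026],[-0.0007,-0.0031,-0.0006,-0.043,0,0.051],[-0.0010,-0.0047,-0.0008,-0.064,0,0.077]]' >/dev/null;python3 chk.py
python3 inch.py '[[-0.0002,-0.0016,-0.0002,-0.021,0,0.026],[-0.0004,-0.0032,-0.0004,-0.043,0,0.051],[-0.0004,-0.0049,-0.0004,-0.064,0,0.077]]' >/dev/null;python3 chk.py
python3 inch.py '[[-0.0004,0.0016,-0.0003,0.021,0,-0.026],[-0.0007,0.0033,-0.0005,0.043,0,-0.051],[-0.0008,0.0049,-0.0006,0.064,0,-0.077],[-0.0008,0.0049,-0.0006,0.064,0,-0.077]]' >/dev/null;python3 chk.py;python3 tp.py;python3 chk.py;python3 shot.py w7;python3 bd.py w7
```

```text
F xyz -0.2 3.4 -1.2 moved xyz -10.3 -3.3 -0.5 yaw 0.106 t 6.75
F xyz 7.5 -1.2 -5.0 moved xyz -11.3 -0.7 -0.3 yaw 0.0 t 7.0
F xyz 2.2 -2.0 -4.4 moved xyz -12.5 3.8 -0.3 yaw -0.102 t 7.25
F xyz 0.1 4.5 0.3 moved xyz -14.0 0.2 -0.6 yaw 0.005 t 7.5833
top mm x,y -0.12 1.17 0.965
top mm x,y -0.75 1.19 0.957
F xyz 1.9 2.5 -1.1 moved xyz -14.0 0.2 -0.5 yaw 0.003 t 7.6333
w7 [ 0.4255 -0.3964  0.0914] [-0.3  1.6 -1. ] [-0.8  1.2]
w7 [ 0.441  -0.437   0.0918] [-0.9  1.4 -0.8] [-1.4  1.4]
```

Forces stay low now and the board holds. I'll continue with this gentle cycle.

```bash
for L in 50 54.5 59; do python3 sw2.py $L 4.5 .1 0; done
```

```text
[[-0.0003,0.0017,-0.0003,0.021,0,-0.026],[-0.0006,0.0034,-0.0005,0.043,0,-0.051],[-0.0007,0.0051,-0.0006,0.064,0,-0.077],[-0.0011,0.0034,-0.0009,0.043,0,-0.051],[-0.0015,0.0017,-0.0013,0.021,0,-0.026],[-0.0019,0.0000,-0.0016,0.000,0,-0.000],[-0.0022,-0.0018,-0.0019,-0.021,0,0.026],[-0.0025,-0.0036,-0.0021,-0.043,0,0.051],[-0.0025,-0.0053,-0.0021,-0.064,0,0.077],[-0.0029,-0.0036,-0.0025,-0.043,0,0.051],[-0.0033,-0.0018,-0.0028,-0.021,0,0.026],[-0.0034,0.0000,-0.0029,0.000,0,-0.000]]
[[-0.0003,0.0018,-0.0003,0.021,0,-0.026],[-0.0006,0.0037,-0.0005,0.043,0,-0.051],[-0.0006,0.0056,-0.0005,0.064,0,-0.077],[-0.0011,0.0037,-0.0009,0.043,0,-0.051],[-0.0015,0.0019,-0.0013,0.021,0,-0.026],[-0.0019,0.0000,-0.0016,0.000,0,-0.000],[-0.0022,-0.0019,-0.0019,-0.021,0,0.026],[-0.0025,-0.0039,-0.0021,-0.043,0,0.051],[-0.0025,-0.0058,-0.0021,-0.064,0,0.077],[-0.0029,-0.0039,-0.0025,-0.043,0,0.051],[-0.0033,-0.0020,-0.0028,-0.021,0,0.026],[-0.0034,0.0000,-0.0029,0.000,0,-0.000]]
[[-0.0003,0.0020,-0.0003,0.021,0,-0.026],[-0.0006,0.0040,-0.0005,0.043,0,-0.051],[-0.0006,0.0060,-0.0005,0.064,0,-0.077],[-0.0011,0.0040,-0.0009,0.043,0,-0.051],[-0.0015,0.0020,-0.0013,0.021,0,-0.026],[-0.0019,0.0000,-0.0016,0.000,0,-0.000],[-0.0022,-0.0021,-0.0019,-0.021,0,0.026],[-0.0025,-0.0042,-0.0021,-0.043,0,0.051],[-0.0024,-0.0062,-0.0021,-0.064,0,0.077],[-0.0029,-0.0042,-0.0025,-0.043,0,0.051],[-0.0033,-0.0021,-0.0028,-0.021,0,0.026],[-0.0034,0.0000,-0.0029,0.000,0,-0.000]]
```

```bash
python3 inch.py '[[-0.0003,0.0017,-0.0003,0.021,0,-0.026],[-0.0006,0.0034,-0.0005,0.043,0,-0.051],[-0.0007,0.0051,-0.0006,0.064,0,-0.077],[-0.0011,0.0034,-0.0009,0.043,0,-0.051],[-0.0015,0.0017,-0.0013,0.021,0,-0.026],[-0.0019,0,-0.0016,0,0,0],[-0.0022,-0.0018,-0.0019,-0.021,0,0.026],[-0.0025,-0.0036,-0.0021,-0.043,0,0.051],[-0.0025,-0.0053,-0.0021,-0.064,0,0.077],[-0.0029,-0.0036,-0.0025,-0.043,0,0.051],[-0.0033,-0.0018,-0.0028,-0.021,0,0.026],[-0.0034,0,-0.0029,0,0,0]]' >/dev/null; python3 chk.py;python3 tp.py;python3 chk.py
```

```text
F xyz 2.0 2.5 -2.9 moved xyz -19.0 0.5 -0.3 yaw 0.002 t 8.6833
top mm x,y -0.25 1.14 0.957
top mm x,y -0.81 1.34 0.954
F xyz -1.7 4.3 -2.3 moved xyz -19.0 -0.2 -0.5 yaw 0.004 t 8.7333
```

Good. The draw is 19 mm and the board is still.

```bash
python3 inch.py '[[-0.0003,0.0018,-0.0003,0.021,0,-0.026],[-0.0006,0.0037,-0.0005,0.043,0,-0.051],[-0.0006,0.0056,-0.0005,0.064,0,-0.077],[-0.0011,0.0037,-0.0009,0.043,0,-0.051],[-0.0015,0.0019,-0.0013,0.021,0,-0.026],[-0.0019,0,-0.0016,0,0,0],[-0.0022,-0.0019,-0.0019,-0.021,0,0.026],[-0.0025,-0.0039,-0.0021,-0.043,0,0.051],[-0.0025,-0.0058,-0.0021,-0.064,0,0.077],[-0.0029,-0.0039,-0.0025,-0.043,0,0.051],[-0.0033,-0.0020,-0.0028,-0.021,0,0.026],[-0.0034,0,-0.0029,0,0,0]]' >/dev/null; python3 chk.py;python3 tp.py
python3 inch.py '[[-0.0003,0.0020,-0.0003,0.021,0,-0.026],[-0.0006,0.0040,-0.0005,0.043,0,-0.051],[-0.0006,0.0060,-0.0005,0.064,0,-0.077],[-0.0011,0.0040,-0.0009,0.043,0,-0.051],[-0.0015,0.0020,-0.0013,0.021,0,-0.026],[-0.0019,0,-0.0016,0,0,0],[-0.0022,-0.0021,-0.0019,-0.021,0,0.026],[-0.0025,-0.0042,-0.0021,-0.043,0,0.051],[-0.0024,-0.0062,-0.0021,-0.064,0,0.077],[-0.0029,-0.0042,-0.0025,-0.043,0,0.051],[-0.0033,-0.0021,-0.0028,-0.021,0,0.026],[-0.0034,0,-0.0029,0,0,0]]' >/dev/null; python3 chk.py;python3 tp.py;python3 chk.py; for L in 64 68.5 73; do python3 sw2.py $L 4.5 .1 0; done
```

```text
F xyz 0.7 2.2 -4.5 moved xyz -23.5 0.5 -0.3 yaw 0.002 t 9.7333
top mm x,y -0.3 1.29 0.957
top mm x,y -0.84 1.36 0.984
F xyz 0.5 2.2 -4.0 moved xyz -28.0 0.5 -0.3 yaw 0.001 t 10.7833
top mm x,y -0.3 1.33 0.957
top mm x,y -0.86 1.43 0.981
F xyz -0.6 4.5 -3.6 moved xyz -28.1 -0.3 -0.4 yaw 0.003 t 10.8333
[[-0.0003,0.0021,-0.0003,0.021,0,-0.026],[-0.0006,0.0043,-0.0005,0.043,0,-0.051],[-0.0006,0.0065,-0.0005,0.064,0,-0.077],[-0.0011,0.0044,-0.0009,0.043,0,-0.051],[-0.0015,0.0022,-0.0013,0.021,0,-0.026],[-0.0019,0.0000,-0.0016,0.000,0,-0.000],[-0.0022,-0.0022,-0.0019,-0.021,0,0.026],[-0.0025,-0.0045,-0.0021,-0.043,0,0.051],[-0.0024,-0.0067,-0.0020,-0.064,0,0.077],[-0.0029,-0.0045,-0.0024,-0.043,0,0.051],[-0.0033,-0.0023,-0.0028,-0.021,0,0.026],[-0.0034,0.0000,-0.0029,0.000,0,-0.000]]
[[-0.0003,0.0023,-0.0003,0.021,0,-0.026],[-0.0006,0.0046,-0.0005,0.043,0,-0.051],[-0.0006,0.0070,-0.0005,0.064,0,-0.077],[-0.0011,0.0047,-0.0009,0.043,0,-0.051],[-0.0015,0.0024,-0.0013,0.021,0,-0.026],[-0.0019,0.0000,-0.0016,0.000,0,-0.000],[-0.0022,-0.0024,-0.0019,-0.021,0,0.026],[-0.0025,-0.0048,-0.0021,-0.043,0,0.051],[-0.0024,-0.0072,-0.0020,-0.064,0,0.077],[-0.0029,-0.0048,-0.0024,-0.043,0,0.051],[-0.0033,-0.0024,-0.0028,-0.021,0,0.026],[-0.0034,0.0000,-0.0029,0.000,0,-0.000]]
[[-0.0003,0.0024,-0.0003,0.021,0,-0.026],[-0.0006,0.0049,-0.0005,0.043,0,-0.051],[-0.0006,0.0074,-0.0005,0.064,0,-0.077],[-0.0011,0.0050,-0.0009,0.043,0,-0.051],[-0.0015,0.0025,-0.0013,0.021,0,-0.026],[-0.0019,0.0000,-0.0016,0.000,0,-0.000],[-0.0022,-0.0025,-0.0019,-0.021,0,0.026],[-0.0025,-0.0051,-0.0021,-0.043,0,0.051],[-0.0024,-0.0076,-0.0020,-0.064,0,0.077],[-0.0029,-0.0051,-0.0024,-0.043,0,0.051],[-0.0033,-0.0026,-0.0027,-0.021,0,0.026],[-0.0034,0.0000,-0.0029,0.000,0,-0.000]]
```

```bash
python3 inch.py '[[-0.0003,0.0021,-0.0003,0.021,0,-0.026],[-0.0006,0.0043,-0.0005,0.043,0,-0.051],[-0.0006,0.0065,-0.0005,0.064,0,-0.077],[-0.0011,0.0044,-0.0009,0.043,0,-0.051],[-0.0015,0.0022,-0.0013,0.021,0,-0.026],[-0.0019,0,-0.0016,0,0,0],[-0.0022,-0.0022,-0.0019,-0.021,0,0.026],[-0.0025,-0.0045,-0.0021,-0.043,0,0.051],[-0.0024,-0.0067,-0.0020,-0.064,0,0.077],[-0.0029,-0.0045,-0.0024,-0.043,0,0.051],[-0.0033,-0.0023,-0.0028,-0.021,0,0.026],[-0.0034,0,-0.0029,0,0,0]]'>/dev/null;  python3 chk.py;python3 tp.py
python3 inch.py '[[-0.0003,0.0023,-0.0003,0.021,0,-0.026],[-0.0006,0.0046,-0.0005,0.043,0,-0.051],[-0.0006,0.0070,-0.0005,0.064,0,-0.077],[-0.0011,0.0047,-0.0009,0.043,0,-0.051],[-0.0015,0.0024,-0.0013,0.021,0,-0.026],[-0.0019,0,-0.0016,0,0,0],[-0.0022,-0.0024,-0.0019,-0.021,0,0.026],[-0.0025,-0.0048,-0.0021,-0.043,0,0.051],[-0.0024,-0.0072,-0.0020,-0.064,0,0.077],[-0.0029,-0.0048,-0.0024,-0.043,0,0.051],[-0.0033,-0.0024,-0.0028,-0.021,0,0.026],[-0.0034,0,-0.0029,0,0,0]]'>/dev/null;  python3 chk.py;python3 tp.py; python3 chk.py; python3 shot.py w8; python3 bd.py w8; python3 - <<'E'
from h import *
for n in("w4","w7","w8"):
    P=load(n)["p"][270:305,310:336].min(2);v,u=np.nonzero(P<90);print(n,u.mean()+310,v.mean()+270,len(u))
b=load("w8")["p"];cv2.imwrite("pics/w8c.png",cv2.resize(b[60:330,180:460,::-1],None,fx=2.1,fy=2.1))
E
```

```text
F xyz -0.3 1.6 -4.3 moved xyz -32.5 0.6 -0.2 yaw 0.001 t 11.8333
top mm x,y -0.33 1.33 0.948
top mm x,y -0.97 1.54 0.979
F xyz 0.2 2.5 -5.4 moved xyz -37.0 0.6 -0.2 yaw 0.001 t 12.8833
top mm x,y -0.36 1.48 0.986
top mm x,y -0.98 1.56 0.98
F xyz -0.7 4.1 -5.1 moved xyz -37.1 -0.8 -0.2 yaw 0.001 t 12.9333
w8 [ 0.4255 -0.3964  0.0914] [-0.1  1.8 -2.2] [-1.7  0.6]
w8 [ 0.441  -0.437   0.0918] [-0.2  1.4 -2.6] [-2.6  1.1]
w4 322.5597826086956 286.7445652173913 184
w7 322.5759162303665 285.78010471204186 191
w8 322.5047619047619 285.95714285714286 210
```

View pics/w8c.png

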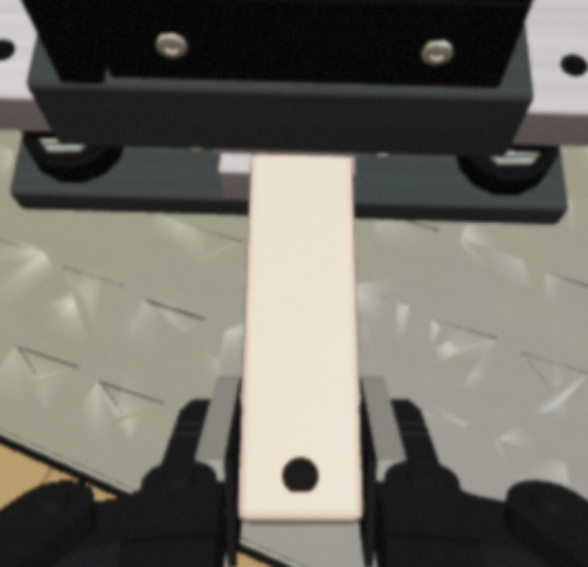

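The wedge has come out about 37 mm with the grip unslipped (hole still at the same pixel). The board is down about 2.4 mm and still in place. Two more cycles to go.

```bash
python3 inch.py '[[-0.0003,0.0024,-0.0003,0.021,0,-0.026],[-0.0006,0.0049,-0.0005,0.043,0,-0.051],[-0.0006,0.0074,-0.0005,0.064,0,-0.077],[-0.0011,0.0050,-0.0009,0.043,0,-0.051],[-0.0015,0.0025,-0.0013,0.021,0,-0.026],[-0.0019,0,-0.0016,0,0,0],[-0.0022,-0.0025,-0.0019,-0.021,0,0.026],[-0.0025,-0.0051,-0.0021,-0.043,0,0.051],[-0.0024,-0.0076,-0.0020,-0.064,0,0.077],[-0.0029,-0.0051,-0.0024,-0.043,0,0.051],[-0.0033,-0.0026,-0.0027,-0.021,0,0.026],[-0.0034,0,-0.0029,0,0,0]]'>/dev/null;  python3 chk.py;python3 tp.py; python3 chk.py; python3 sw2.py 78 5 .08 0
```

```text
F xyz 1.0 0.4 -1.2 moved xyz -40.7 -2.0 2.1 yaw -0.007 t 13.9833
top mm x,y -0.58 1.81 0.98
top mm x,y -1.3 1.99 0.976
F xyz -0.1 -2.9 -0.9 moved xyz -40.8 -4.2 2.3 yaw -0.008 t 14.0333
[[-0.0004,0.0021,-0.0003,0.017,0,-0.020],[-0.0007,0.0042,-0.0006,0.034,0,-0.041],[-0.0008,0.0063,-0.0006,0.051,0,-0.061],[-0.0013,0.0043,-0.0011,0.034,0,-0.041],[-0.0017,0.0021,-0.0014,0.017,0,-0.020],[-0.0021,0.0000,-0.0018,0.000,0,-0.000],[-0.0025,-0.0022,-0.0021,-0.017,0,0.020],[-0.0028,-0.0044,-0.0023,-0.034,0,0.041],[-0.0028,-0.0065,-0.0023,-0.051,0,0.061],[-0.0033,-0.0044,-0.0028,-0.034,0,0.041],[-0.0037,-0.0022,-0.0031,-0.017,0,0.020],[-0.0038,0.0000,-0.0032,0.000,0,-0.000]]
```

```bash
python3 inch.py '[[-0.0008,0,-0.0006,0,0,0],[-0.0016,0,-0.0012,0,0,0],[-0.0024,0,-0.002,0,0,0],[-0.0032,0,-0.0026,0,0,0],[-0.0032,0,-0.0026,0,0,0],[-0.0032,0,-0.0026,0,0,0]]';  python3 chk.py;python3 tp.py; python3 shot.py w9; python3 bd.py w9;python3 - <<'E'
from h import *
b=load("w9")["p"];cv2.imwrite("pics/w9c.png",cv2.resize(b[30:330,150:490,::-1],None,fx=1.8,fy=1.8))
E
```

```text
time_s: 14.53
position: [0.3815, -0.4344, 0.0224]
orientation: [-0.067, 0.922, 0.184, 0.335]
force: [0.7, 0.8, -0.2]
width: 0.0232
grasp_force: 61.9
F xyz 1.0 0.4 -0.2 moved xyz -45.1 -0.5 0.6 yaw -0.001 t 14.5333
top mm x,y -0.62 1.71 0.98
top mm x,y -1.3 1.99 0.976
w9 [ 0.4255 -0.3964  0.0914] [-0.1  1.9 -4.5] [-3.6 -0.7]
w9 [ 0.441  -0.437   0.0918] [ 0.2  1.3 -5.1] [-4.7  0.6]
```

View pics/w9c.png

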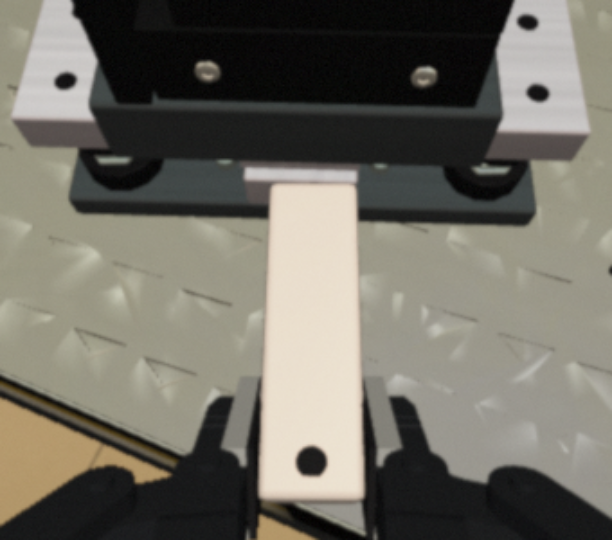

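The wedge is clear and the board has dropped about 5 mm onto its springs, still within 2 mm of its place. Next I'll locate the tray.

```bash
python3 inch.py '[[-0.023,0,-0.0193,0,0,0],[-0.041,0,0.0,0,0,0],[-0.035,0,-0.03,0,0,0],[-0.02,0,-0.06,0,0,0],[0,0,-0.09,0,0,0],[0.02,0,-0.12,0,0,0],[0.02,0,-0.12,0,0,0]]' | head -3;python3 - <<'E'
from h import *
w1=load("w1");w2=load("w2");t=load("top0")
P=w2["p"][0:105,80:250,::-1];Q=w1["p"][25:145,175:320,::-1]
P=cv2.resize(P,None,fx=3.2,fy=3.2);Q=cv2.resize(Q[:105],None,fx=3.2,fy=3.2)
cv2.imwrite("pics/tr.png",np.vstack([P,np.pad(Q,((0,0),(0,P.shape[1]-Q.shape[1]),(0,0)))])[:600])
# depth-based tray floor mask in w2
d=w2["d"];v,u=np.mgrid[0:110,80:250];D=d[0:110,80:250]
X=(np.stack([(u-w2["cx"])/w2["fx"]*D,(v-w2["cy"])/w2["fy"]*D,D],-1)-w2["t"])@w2["R"]
print("floor/rim heights",np.histogram(X[...,2],bins=np.arange(-.005,.04,.003)))
m=(X[...,2]>.010)&(X[...,2]<.016);k=m&(X[...,1]>-.3)
r=cv2.minAreaRect((X[k][:,:2]*1000).astype(np.float32));print("floor rect",r,cv2.boxPoints(r).round(0).tolist())
m=(X[...,2]>.019)&(X[...,2]<.0275);print("b?",X[m].mean(0))
m=(X[...,2]>.028)&(X[...,2]<.034);r=cv2.minAreaRect((X[m][:,:2]*1000).astype(np.float32));print("rim",r,cv2.boxPoints(r).round(0).tolist())
E
```

```text
time_s: 15.22
position: [0.3257, -0.4626, 0.1338]
orientation: [-0.062, 0.921, 0.185, 0.337]
floor/rim heights (array([  34, 6712,  534,    0,   24, 3010, 2800,  795,  927, 1127, 1013,
        898,   10,    0]), array([-0.005, -0.002,  0.001,  0.004,  0.007,  0.01 ,  0.013,  0.016,
        0.019,  0.022,  0.025,  0.028,  0.031,  0.034,  0.037]))
floor rect ((538.8209228515625, -177.13763427734375), (130.95001220703125, 125.01612854003906), 14.528895378112793) [[460.0, -133.0], [491.0, -254.0], [618.0, -221.0], [587.0, -100.0]]
b? [ 0.52827154 -0.16443019  0.02341565]
rim ((537.887451171875, -177.4084930419922), (129.24771118164062, 125.10250091552734), 14.49063777923584) [[460.0, -133.0], [491.0, -254.0], [616.0, -222.0], [585.0, -101.0]]
```

View pics/tr.png

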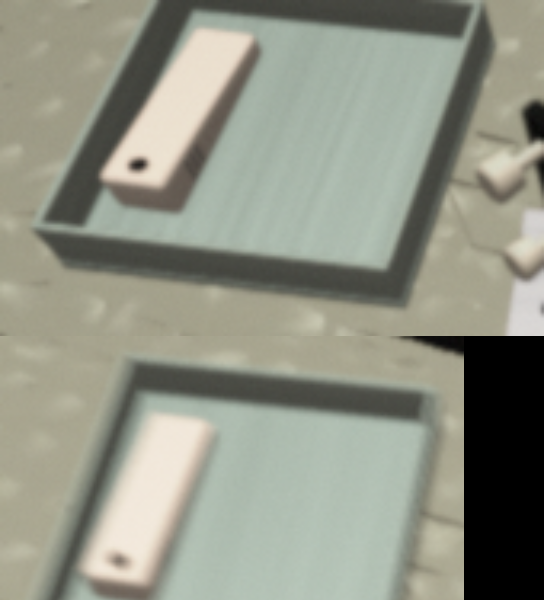

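```bash
python3 - <<'E'
from h import *
w2=load("w2");w1=load("w1");t=load("top0")
print("BL corner",tri((w2,91.3,70.6),(t,303.3,212.8)),"BR",tri((w2,80+410/3.2,300/3.2),(t,285+303/5.3,160+230/5.3)))
az=.253;xb=np.array([np.cos(az),np.sin(az),0]);yb=np.array([-np.sin(az),np.cos(az),0])
C=np.array([.538,-.177,0]);print("TCP",C-.016*xb-.022*yb)
# monitor extents near the tray, in tray frame
d=w1["d"];v,u=np.mgrid[0:110,100:640];D=d[0:110,100:640]
X=((np.stack([(u-w1["cx"])/w1["fx"]*D,(v-w1["cy"])/w1["fy"]*D,D],-1)-w1["t"])@w1["R"])[D>0]
q=np.c_[(X-C)@xb,(X-C)@yb,X[:,2]]
m=(q[:,2]>.05)&(abs(q[:,1]+.02)<.12);print("monitor min tray-x",q[m,0].min() if m.any() else None,"z min",q[m,2].min() if m.any() else None)
E
python3 go.py .37 -.25 .2 .253 26
```

```text
BL corner (array([ 0.46167933, -0.13660452,  0.03074078]), [array([ 0.12, -0.09]), array([-0.02,  0.05])]) BR (array([ 0.49198978, -0.254562  ,  0.01319452]), [array([-1.02,  0.65]), array([ 0.23, -0.37])])
TCP [ 0.52801616 -0.2023046   0.        ]
monitor min tray-x -0.08729090029913461 z min 0.07961473846305188
[0.1375, -0.1786, 0.0264, -0.0673, -0.245, 0.1239] rows 5.4
```

```bash
python3 - <<'E'
from h import *
az=.253;xb=np.array([np.cos(az),np.sin(az),0]);yb=np.array([-np.sin(az),np.cos(az),0]);C=np.array([.538,-.177,0])
for n in("w1","w2","top0"):
    w=load(n);D=w["d"];v,u=np.mgrid[0:400,0:640]
    if n!="top0": D=D*(v<200)
    k=D>0;X=(np.stack([(u-w["cx"])/w["fx"]*D,(v-w["cy"])/w["fy"]*D,D],-1)-w["t"])@w["R"]
    q=np.stack([(X-C)@xb,(X-C)@yb,X[...,2]],-1)
    for z0 in(.05,.1,.15,.2):
        m=k&(q[...,2]>z0)&(q[...,2]<z0+.05)&(abs(q[...,1]+.02)<.07)&(q[...,0]<.3)
        if m.sum()>3:
            i=np.argmin(np.where(m,q[...,0],9));print(n,z0,m.sum(),"x pct0,5",q[m][:,0].min().round(3),np.percentile(q[m][:,0],5).round(3),np.unravel_index(i,m.shape))
E
python3 inch.py '[[0.03,-0.03,0,-0.0673,-0.245,0.124],[0.06,-0.06,0.01,-0.0673,-0.245,0.124],[0.1375,-0.1,0.0264,-0.0673,-0.245,0.124],[0.1375,-0.1786,0.0264,-0.0673,-0.245,0.124],[0.1375,-0.1786,0.0264,-0.0673,-0.245,0.124],[0.1375,-0.1786,0.0264,-0.0673,-0.245,0.124],[0.1375,-0.1786,0.0264,-0.0673,-0.245,0.124],[0.1375,-0.1786,0.0264,-0.0673,-0.245,0.124]]'; python3 go.py .528 -.2023 .065 .253 26;python3 go.py .528 -.2023 .02 .253 26
```

```text
w1 0.05 1494 x pct0,5 0.019 0.023 (np.int64(30), np.int64(327))
w1 0.1 378 x pct0,5 0.024 0.026 (np.int64(14), np.int64(326))
top0 0.05 95 x pct0,5 0.022 0.025 (np.int64(169), np.int64(345))
top0 0.1 377 x pct0,5 0.023 0.03 (np.int64(168), np.int64(345))
top0 0.15 447 x pct0,5 0.037 0.042 (np.int64(160), np.int64(345))
top0 0.2 502 x pct0,5 0.049 0.054 (np.int64(152), np.int64(345))
time_s: 15.88
position: [0.3688, -0.2444, 0.1956]
orientation: [-0.033, 0.967, 0.124, 0.222]
force: [1.0, -0.3, -0.3]
width: 0.0231
grasp_force: 61.8
[0.0911, 0.001, 0.1895, -0.0106, 0.0018, -0.0008] rows 5.0
[0.0715, 0.0015, 0.2299, -0.0106, 0.0018, -0.0008] rows 5.8
```

```bash
python3 - <<'E'
from h import *
az=.253;xb=np.array([np.cos(az),np.sin(az),0]);yb=np.array([-np.sin(az),np.cos(az),0]);C=np.array([.538,-.177,0])
for n in("w1","w2"):
    w=load(n);D=w["d"];v,u=np.mgrid[0:400,0:640];k=(D>0)&(v<200)
    X=(np.stack([(u-w["cx"])/w["fx"]*D,(v-w["cy"])/w["fy"]*D,D],-1)-w["t"])@w["R"];q=np.stack([(X-C)@xb,(X-C)@yb,X[...,2]],-1)
    for y in(-.09,-.07,-.05,-.03,-.01,.01):
        m=k&(abs(q[...,1]-y)<.01)&(q[...,2]>.035)&(q[...,0]<.25)&(q[...,0]>-.06)
        if m.sum()>5: print(n,y,m.sum(),"z min",np.percentile(q[m][:,2],[0,3,10]).round(3),"x min",q[m][:,0].min().round(3))
print("TCP",C+(-.034+.0083)*xb-.022*yb)
E
```

```text
w1 -0.09 655 z min [0.08  0.082 0.085] x min 0.018
w1 -0.07 535 z min [0.08  0.082 0.085] x min 0.023
w1 -0.05 407 z min [0.08  0.082 0.084] x min 0.028
w1 -0.03 301 z min [0.08  0.082 0.083] x min 0.033
w1 -0.01 199 z min [0.08  0.082 0.083] x min 0.039
w1 0.01 101 z min [0.08  0.081 0.082] x min 0.045
TCP [ 0.51862495 -0.2047326   0.        ]
```

```bash
python3 go.py .4799 -.2147 .08 .253 26; python3 go.py .5109 -.2067 .05 .253 26; python3 go.py .5186 -.2047 .021 .253 26
```

```text
[0.053, 0.0006, 0.1543, -0.0106, 0.0018, -0.0008] rows 3.9
[0.0687, 0.0011, 0.1952, -0.0106, 0.0018, -0.0008] rows 5.0
[0.0632, 0.0014, 0.2248, -0.0106, 0.0018, -0.0008] rows 5.6
```

```bash
python3 inch.py '[[0.015,0,0.03,-0.0106,0.0018,-0.0008],[0.027,0.0003,0.07,-0.0106,0.0018,-0.0008],[0.04,0.0005,0.11,-0.0106,0.0018,-0.0008],[0.053,0.0006,0.145,-0.0106,0.0018,-0.0008],[0.053,0.0006,0.1543,-0.0106,0.0018,-0.0008],[0.061,0.0009,0.175,-0.0106,0.0018,-0.0008],[0.0687,0.0011,0.19,-0.0106,0.0018,-0.0008],[0.0687,0.0011,0.1952,-0.0106,0.0018,-0.0008],[0.0687,0.0011,0.1952,-0.0106,0.0018,-0.0008],[0.0687,0.0011,0.1952,-0.0106,0.0018,-0.0008]]';python3 go.py .5186 -.2047 .021 .253 26; python3 shot.py w10; python3 - <<'E'
from h import *
b=load("w10")["p"];cv2.imwrite("pics/w10c.png",b[:,:,::-1])
E
```

```text
time_s: 16.72
position: [0.5106, -0.2095, 0.0491]
orientation: [-0.029, 0.967, 0.121, 0.222]
force: [-0.5, 0.8, -0.6]
width: 0.023
grasp_force: 61.8
[-0.0042, -0.0026, 0.0292, -0.0002, 0.0017, -0.0039] rows 0.7
```

View pics/w10c.png

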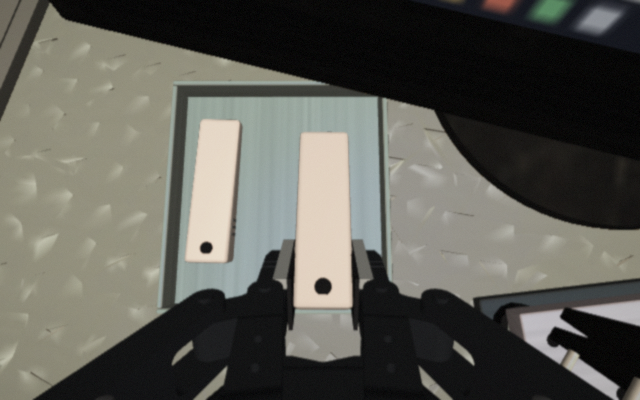

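The wedge hangs over the free −y half, tip at about (325,132). wedge_b is at (213,190) and the right wall at x≈382. Now I'll lower it.

```bash
python3 inch.py '[[-0.001,-0.0035,0.008,0,0.0017,-0.004],[-0.002,-0.0035,0.015,0,0.0017,-0.004],[-0.003,-0.0035,0.022,0,0.0017,-0.004],[-0.0042,-0.0035,0.0285,0,0.0017,-0.004],[-0.0042,-0.0035,0.0285,0,0.0017,-0.004],[-0.0042,-0.0035,0.0285,0,0.0017,-0.004],[-0.0042,-0.0035,0.0285,0,0.0017,-0.004]]';python3 go.py .5186 -.2047 .020 .253 26
```

```text
time_s: 17.35
position: [0.5187, -0.2035, 0.0222]
orientation: [-0.028, 0.966, 0.123, 0.224]
force: [1.5, -0.3, -0.4]
width: 0.0231
grasp_force: 61.8
[-0.0013, 0.0012, 0.0018, 0.0002, -0.0011, 0.0011] rows 0.1
```

```bash
python3 inch.py '[[-0.0005,0,0.001,0,0,0],[-0.001,0,0.002,0,0,0],[-0.001,0,0.002,0,0,0]]'; python3 inch.py '[[0,0,0,0,0,0],[0,0,0,0,0,0],[0,0,0,0,0,0],[0,0,0,0,0,0],[0,0,0,0,0,0],[0,0,0,0,0,0]]' 0.033 20
```

```text
time_s: 17.6
position: [0.5186, -0.2035, 0.0199]
orientation: [-0.028, 0.966, 0.123, 0.224]
force: [-0.0, -0.1, 0.1]
width: 0.0232
grasp_force: 61.8
time_s: 18.1
position: [0.5187, -0.2034, 0.02]
orientation: [-0.028, 0.966, 0.123, 0.224]
force: [0.6, -0.0, 0.1]
width: 0.0329
grasp_force: 0.0
```

```bash
python3 inch.py '[[0,0,-0.008,0,0,0],[0,0,-0.02,0,0,0],[0,0,-0.04,0,0,0],[0,0,-0.07,0,0,0],[0,0,-0.1,0,0,0],[0,0,-0.13,0,0,0],[0,0,-0.15,0,0,0],[0,0,-0.15,0,0,0],[0,0,-0.15,0,0,0]]'; python3 shot.py w11; python3 tp.py; python3 - <<'E'
from h import *
b=load("w11")["p"];t=load("tt")["p"]
w=load("w11");D=w["d"];v,u=np.mgrid[0:400,0:640]
X=(np.stack([(u-w["cx"])/w["fx"]*D,(v-w["cy"])/w["fy"]*D,D],-1)-w["t"])@w["R"]
P=w["p"].astype(int);m=((P.min(2)>150)&(P[...,0]-P[...,2]>8)&(X[...,2]>.017)&(X[...,2]<.04)&(abs(X[...,0]-.54)<.07)&(abs(X[...,1]+.18)<.06)).astype(np.uint8)
n,l,st,ce=cv2.connectedComponentsWithStats(m)
az=.253;R=np.array([[np.cos(az),np.sin(az)],[-np.sin(az),np.cos(az)]])
for i in range(1,n):
    if st[i,4]>150:
        q=X[l==i];r=cv2.minAreaRect((((q[:,:2]-[.538,-.177])@R.T)*1000).astype(np.float32));print(st[i],r,np.percentile(q[:,2],[3,50,97]).round(3))
cv2.imwrite("pics/fin.png",np.vstack([cv2.resize(b[:,:,::-1],(480,300)),cv2.resize(t[165:250,285:435,::-1],(480,272))]))
E
```

```text
time_s: 18.85
position: [0.4552, -0.2208, 0.1563]
orientation: [-0.027, 0.966, 0.123, 0.225]
force: [0.2, -0.1, -0.4]
width: 0.0329
grasp_force: 0.0
top mm x,y -0.65 1.74 0.98
top mm x,y -1.3 1.98 0.976
[ 241  105   33   87 2178] ((4.684055328369141, 37.36893081665039), (24.085927963256836, 84.03019714355469), 88.13764190673828) [0.021 0.024 0.027]
[ 307  116   28   88 2268] ((-6.004264831542969, -21.49956703186035), (23.933753967285156, 83.6988754272461), 89.29817962646484) [0.02  0.024 0.027]
```

View pics/fin.png

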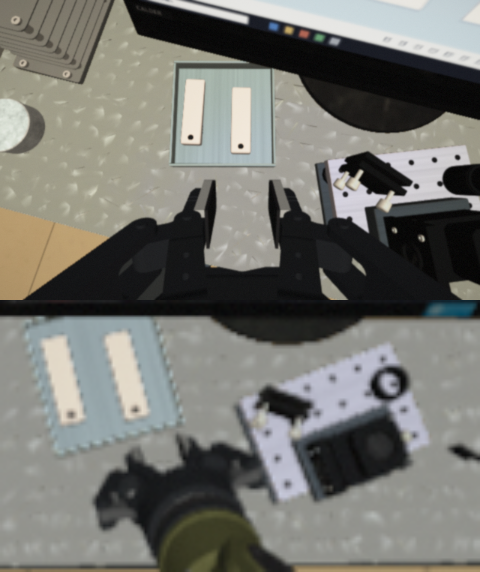

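Both wedges lie flat in the tray (tops 20–27 mm high), the board stands on its springs, and the gripper is open and clear.

```bash
python3 -c "
from cell import manip, imaging, telemetry
print(manip.job_done())"
```

```text
the job is handed in; nothing more can be done
None
```

The wedge was worked loose and lies flat in the tray beside the other one; the board has settled about 5 mm onto its springs, but shifted 1–2 mm sideways during the early, faster swings, and the job is handed in at about 19 s.

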